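# Lock the lino carving block into the bench jig

### The arm

A 6-joint arm with a two-finger parallel gripper is mounted at the origin on a cart in front of the work surface, level with it; the furniture and walls round the work are solid. World frame = base frame: x ahead of the robot, y to its left, z up, the work surface at z = 0. Lengths are in m, angles in rad, forces in N, time in s.
With the tool pointing down it reaches from about 0.325 to 0.85 m from the base axis. Payload 4.4 kg.
Tool frame: the origin (TCP) lies on the centre line of the jaws, within the pads' length; the fingertips stand 22 mm ahead of it and the grasp point (between the pads) lies 3 mm ahead of it; z points along the fingers, y is the line along which they close (so a half turn about z gives the same grasp; the last joint's range is limited). The gripper opens to 94 mm and grips with 3 to 60 N. Pads are 16 mm wide; open, the fingers measure 119 mm over their backs; the gripper's body (75 mm by 177 mm) begins 78 mm behind the grasp point.
Start: joints at [-1.31, 0.207, 1.542, -0, 1.393, -0.15], TCP at [0.23, -0.527, 0.227] pointing down, gripper open.
Joint ranges: [-2.73, 2.73], [-0.86, 2.22], [0.23, 2.46], [-1.11, 4.25], [0.08, 2.63], [-2.82, 2.82]. Speed limits (rad/s): [2.79, 2.79, 3.14, 3.14, 3.14, 3.14].

### API

Orientations are given as a rotation vector (axis times angle).
In Python, from cell import read_state, capture, finish_job gives the robot as it stands. The module is installed in compiled form; this text tells all that it offers.
- The arm moves only by the tool play_rows, never from a script. Its argument "commands" is a list that holds one entry, the list of rows, each a list of 6 numbers: the shift along the tool's x, y, z each as a share of 8 cm, from -1 to 1, then the turn, a rotation vector about the tool's x, y, z each as a share of 45 degrees, from -1 to 1. A call has 1 to 8 rows; each row is the pose to reach, as a shift and turn from the pose commanded when the call began, along the tool's axes at that moment; what a row does not reach only later rows make up. A row lasts 1/10 s, in which the tool goes at most 50 mm and 8.59 degrees, less where a joint would pass 70% of its speed; a pose out of reach is approached as far as the arm can. A call with a number of a shift or a turn outside -1 to 1 is refused whole. A call with a gripper value outside its range is refused whole. "claw" is the opening, from -1 (shut) to 1 (fully open), so that 0 is half open, set as the call begins (left out, the last holds). The fingers move at their own pace and stop on an object; "force" is the grip in N (left out, the last holds). Time passes only in rows, so rows that repeat a pose let the fingers close. It gives the time, the measured TCP pose, the force, the opening and the grip force at its end, in the units of the state.
- read_state(): the state, without advancing time (a new reading comes with each control period).
- capture(name): name is "scene" or "side" or "wrist"; returns a dict with "frame" (420x560x3 uint8, red, green, blue), "fovy" (degrees; the focal length in pixels is half the picture's height over the tangent of half this angle, whatever the lens; pixels are square), "cx", "cy" (the principal point, pixels), "extrinsics" (4x4, takes a point from camera to world coordinates); the wrist camera has in their place "T_tool_cam" (4x4, takes a point from camera to tool coordinates, whose origin is the TCP and whose axes are the flange's). Camera axes: x right, y up, looking along -z (the intrinsics and any distortion apply to the point x, -y, -z); pixel columns grow to the right and rows downward; lengths in m; the calibration is good to about 2 mm. A picture is of the moment at which its call begins: read the wrist's pose just before it. There is no depth.
- finish_job(): hands the job in; it is judged then, once.
The state is a dict: "time": time; "joint_pos": joint angles; "qd": joint speeds; "tau": joint torques, N m; "ee_pos": TCP position; "orientation": TCP orientation; "force": force on the tool from outside, world axes, zero at the start; "torque": the same for the moment, N m; "grip_width": opening from 0.0 (shut) to 1.0 (fully open); "gripper_force": force on a finger pad.
Only numpy, scipy, OpenCV 4.12 (cv2) and the standard library are available. Lean on these libraries where they do the work, as an engineer would, in place of code of your own. Each camera call takes 0.05 s, during which the arm holds its last target. There are 200 camera calls.

### The job

Pick up the lino carving block by its rib, set it nose first on the bed of the bench jig and slide it gently in under the overhanging roof, against the sprung pad, until the catch in the bed snaps up behind its tail. Stop pushing as soon as it is home: the pad must not be crushed. Then let go, leaving it locked flat in the jig, and leave the mug, the painted stone and the paint tube alone.

Things in the scene. Friction and masses are not known exactly. Their poses are not given: they have to be found in the camera images.
- block: Loose carving block, about 0.2 kg: wooden board 120 (x) by 60 (y) by 12 mm thick, grey lino sheet on top, lying on the table. Origin at the centre of its underside; +x points to its nose, z up. Near its tail a wooden grip rib stands across it, 14 mm thick (x), 44 mm wide (y), centred at x = -45 mm, reaching from z = 12 to 45 mm.
- jig: Wooden bench jig fixed to the table, 235 (x, -120 to +115 mm) by 120 mm. Origin at table level on its centre line; +x is the way the block slides in (block's +x along it). Open bed at z = 20 mm. In a channel along its middle lies a steel stop bar that carries the catch and the sprung pad; its setting along x differs by up to 12 mm either way from day to day and cannot be moved.
- jig_mouth (a point): Middle of the pocket's mouth, on the bed (jig x = 40, z = 20 mm). From here the pocket runs 75 mm in +x under an aluminium roof: 63 mm wide, 14 mm high, roof top 42 mm above the table. Wooden guides flare out before it, to about 78 mm apart 30 mm ahead of the mouth, and a turned-up roof lip begins 13 mm ahead of it.
- jig_lock (a point): Where the locked block's origin lies at the stop bar's middle setting (jig x = 15, z = 20 mm); truly up to 12 mm nearer or deeper. A sprung pad meets the nose 4 mm before the lock and stiffens by 1.5 N per mm. Let go just past the lock, the damped pad pushes the block back on to the catch; let go sooner, it pushes the block out.
- catch (a joint): Brass spring catch in the middle of the bed, 18 mm wide; value: m of downward travel. 0 = up, 8 mm above the bed; about 0.008 = pressed level with the bed by the block lying on it (2 N or less). Its steep face looks to +x, at jig x = -45 mm plus or minus the same 12 mm, and stands behind the locked block's tail.
- pad (a joint): Small rubber-faced sprung pad inside the pocket, hidden under the roof, met by the block's nose: m of travel in +x. 0 = free; it resists with 1.5 N at first, 7.5 N at 0.004 (the lock) and 12.8 N at 0.0075, where it is about to be crushed against the steel stop behind it (0.009). Sliding the block on the bed takes up to 2 N besides.
- paint_mug: Black pottery mug, 82 mm across, 88 mm high, origin under its centre; not to be disturbed.
- stone_chick_white: White painted stone with a chick's face, 31 x 40 x 20 mm, origin under its centre; not to be disturbed.
- lining_tube: Lying paint tube, 38 x 136 x 26 mm, origin under its centre; not to be disturbed.
There are look-alikes about, which are no part of the job. What is shaped like the block but pink or yellow is not meant.

How it is judged:
By the outcome, as a careful person would: the job done as asked, in the order asked, and still so for the second after the job is handed in, with the robot touching nothing.
It also fails if it takes over 64 s, if anything falls off the work surface, if the arm or the gripper's body presses on something with over 40 N, if the wrist force passes 120 N, or if a joint passes its speed limit or range.

## Working session

There is one attempt and no reset: what is moved stays moved. The work goes in short steps, Python scripts to look and compute and a tool call to move; the robot and the scene stay as the last step left them, time stands still between calls to the robot, and variables do not carry over. Pictures are saved under pics/ and viewed, at most 10 in all, crops included, and the job is handed in when it is done.

Besides the shell and the picture viewer there is one more tool, called after "Emit:" in YAML: its name, and indented under it one key for each argument. play_rows: Moves the arm, as the interface text tells. Its arguments: {"type":"object","properties":{"commands":{"type":"array"},"claw":{"type":"number"},"force":{"type":"number"}},"required":["commands"]}

```bash
mkdir -p pics; cat > h.py <<'E'
import numpy as np, cv2
from cell import read_state, capture, finish_job
from scipy.spatial.transform import Rotation as R
def cam(name):
    s=read_state(); c=capture(name)
    if 'extrinsics' in c: T=np.array(c['extrinsics'])
    else:
        W=np.eye(4); W[:3,:3]=R.from_rotvec(s['orientation']).as_matrix(); W[:3,3]=s['ee_pos']
        T=W@np.array(c['T_tool_cam'])
    return c,T
def ray(c,T,u,v):
    f=c['frame'].shape[0]/2/np.tan(np.radians(c['fovy'])/2)
    d=np.array([(u-c['cx'])/f,-(v-c['cy'])/f,-1.]); return T[:3,3],T[:3,:3]@d
def onz(c,T,u,v,z):
    o,d=ray(c,T,u,v); return o+d*(z-o[2])/d[2]
def save(c,n): cv2.imwrite('pics/'+n+'.png',c['frame'][:,:,::-1])
E
python3 - <<'E'
from h import *
import pickle
D={}
for n in ['scene','side','wrist']:
    c,T=cam(n); save(c,n+'0'); D[n]=(c,T); print(n,{k:v for k,v in c.items() if k!='frame'})
pickle.dump(D,open('d0.pkl','wb'))
print(read_state())
E
```

```text
scene {'fovy': 47.760038867595355, 'cx': 285.8081060010303, 'cy': 211.45431705561813, 'extrinsics': array([[ 0.90509163,  0.17586484, -0.38714429, -0.14123204],
       [-0.42440263,  0.42992672, -0.79689737, -1.49281509],
       [ 0.02629745,  0.8855702 ,  0.46376058,  0.8436521 ],
       [ 0.        ,  0.        ,  0.        ,  1.        ]])}
side {'fovy': 43.52959783233599, 'cx': 280.78341292185934, 'cy': 207.95702725743854, 'extrinsics': array([[ 0.98593935,  0.08834331, -0.14184167,  0.30965617],
       [-0.16697906,  0.48809269, -0.85667002, -1.49436556],
       [-0.00644918,  0.86830927,  0.49598127,  0.8604325 ],
       [ 0.        ,  0.        ,  0.        ,  1.        ]])}
wrist {'fovy': 65.96509404027272, 'cx': 280.67669303038235, 'cy': 210.03213996165684, 'T_tool_cam': array([[-4.24876923e-04,  9.60748528e-01,  2.77420412e-01,
         8.10576297e-02],
       [ 9.99999361e-01,  6.98954422e-04, -8.89057796e-04,
        -5.60638885e-04],
       [-1.04806519e-03,  2.77419857e-01, -9.60748211e-01,
        -1.58252975e-01],
       [ 0.00000000e+00,  0.00000000e+00,  0.00000000e+00,
         1.00000000e+00]])}
{'time': 0.15, 'joint_pos': array([-1.30950353e+00,  2.07227507e-01,  1.54261575e+00,  2.24773019e-05,
        1.39349597e+00, -1.50490751e-01]), 'qd': array([ 0.00016007, -0.0018129 , -0.00319723,  0.00012716, -0.00056906,
        0.00151804]), 'tau': array([ 1.15277329e-03, -3.71314824e+01, -2.81811672e+01,  6.98179775e-02,
        3.27220140e-02, -9.14968700e-05]), 'ee_pos': array([ 0.2299893 , -0.52636483,  0.22656043]), 'orientation': array([-3.07353228e+00, -6.41904871e-01,  1.17155623e-04]), 'force': array([ 0.00753295,  0.52959341, -0.17652706]), 'torque': array([-0.01188749,  0.00860832, -0.02763621]), 'gripper_force': 0.0, 'grip_width': 0.998116781151958}
```

View pics/scene0.png

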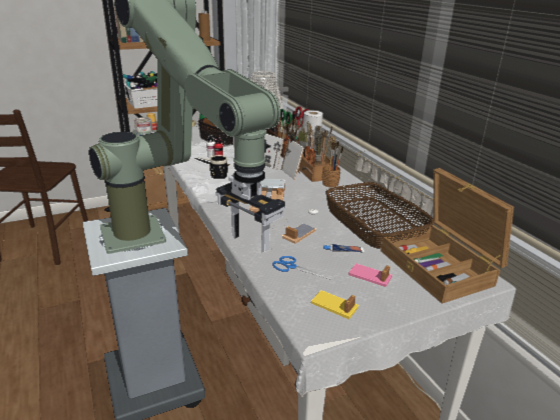

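View pics/side0.png

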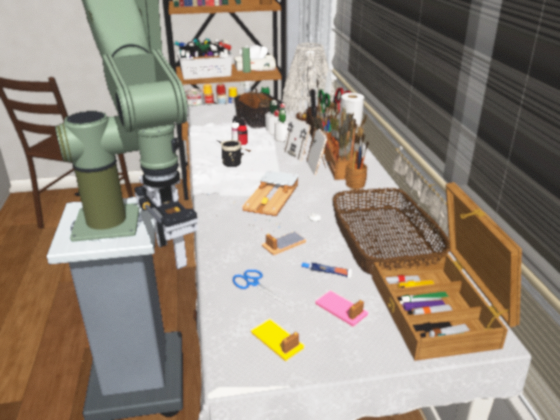

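The scene view shows three block shapes. In the side view they are grey lino with a wooden rib at (284,243), pink at (341,307) and yellow at (277,339). The grey one fits the description. The jig is at (272,193), its roof at the far right end (280,180), the mug at (231,153), the stone at (315,217) and the tube at (327,269). I'll confirm the block and jig in an enlarged crop.

```bash
python3 - <<'E'
from h import *
import pickle
D=pickle.load(open('d0.pkl','rb'))
c,T=D['side']
cv2.imwrite('pics/crop1.png',cv2.resize(c['frame'][165:290,210:370,::-1],None,fx=4.8,fy=4.8,interpolation=cv2.INTER_CUBIC))
for n,u,v,z in [('block',284,243,.012),('jig',272,193,.02),('roof',280,180,.042),('rib',270,240,.045),('stone',315,217,.01),('tube',327,269,.01),('mug',231,163,0)]:
    print(n,onz(c,T,u,v,z).round(3))
E
```

```text
block [ 0.527 -0.233  0.012]
jig [0.538 0.063 0.02 ]
roof [0.574 0.112 0.042]
rib [ 0.482 -0.26   0.045]
stone [ 0.65  -0.102  0.01 ]
tube [ 0.62  -0.376  0.01 ]
mug [0.424 0.373 0.   ]
```

View pics/crop1.png

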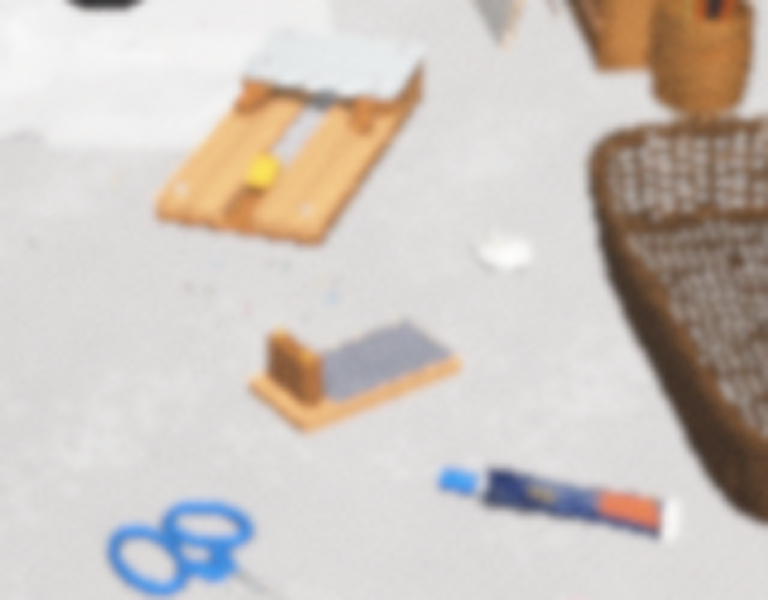

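The crop confirms the grey-lino block, with its rib at crop (295,367), the tail at left and the nose at upper right. The jig shows the yellow brass catch at crop (262,172) and its roof at the upper end. Next I'll work out the yaw and the move.

```bash
cat >> h.py <<'E'
def go(p,yaw):
    "total shift (in 8cm shares) and turn about tool z (45deg shares) from the present tool pose"
    s=read_state(); M=R.from_rotvec(s['orientation']).as_matrix()
    th=np.degrees(np.arctan2(M[1,0],M[0,0])); d=(yaw-th+180)%360-180
    t=M.T@(np.array(p)-s['ee_pos'])
    G=np.array([[np.cos(np.radians(yaw)),np.sin(np.radians(yaw)),0],[np.sin(np.radians(yaw)),-np.cos(np.radians(yaw)),0],[0,0,-1]]).T
    print('t',s['time'],'yaw',th.round(2),'shift/8cm',(t/.08).round(3),'turn/45',(R.from_matrix(M.T@G).as_rotvec(degrees=True)/45).round(3))
E
python3 - <<'E'
from h import *
import pickle
c,T=pickle.load(open('d0.pkl','rb'))['side']
P=lambda x,y,z:onz(c,T,210+x/4.8,165+y/4.8,z)[:2]
ang=lambda a,b:np.degrees(np.arctan2(*(b-a)[::-1]))
a,b=P(305,430,0),P(460,368,0); print('block',a,b,ang(a,b))
a,b=P(323,240,.01),P(420,95,.01); print('jig',a,b,ang(a,b)); a,b=P(160,212,.02),P(322,238,.02);print(a,b,ang(a,b)-90, ang(a,b)+90)
go([.50,-.25,.22],115)
E
```

```text
block [ 0.49054789 -0.26920012] [ 0.59515193 -0.22004142] 25.171195327312155
jig [ 0.534365   -0.06809708] [0.63848322 0.12659534] 61.862879172868574
[ 0.43033309 -0.02905087] [ 0.53149371 -0.08219753] -117.7160499974274 62.283950002572595
t 0.15 yaw 23.59 shift/8cm [ 4.476 -1.815  0.086] turn/45 [-1.000e-03 -2.000e-03 -2.031e+00]
```

Emit:
play_rows:
  commands:
    - [[0.5,-0.2,0,0,0,0],[1,-0.4,0,0,0,0]]

```text
time: 0.35
ee_pos: [0.2905, -0.4653, 0.2268]
orientation: [-3.075, -0.637, -0.0]
force: [0.1, 1.1, -0.0]
grip_width: 1.0
gripper_force: 0.0
```

Emit:
play_rows:
  commands:
    - [[0.5,-0.2,0,0,0,0],[1,-0.4,0,0,0,0]]

```text
time: 0.55
ee_pos: [0.3518, -0.4028, 0.2271]
orientation: [-3.075, -0.641, 0.0]
force: [0.3, -0.1, -0.2]
grip_width: 0.998
gripper_force: 0.0
```

Emit:
play_rows:
  commands:
    - [[0.5,-0.2,0,0,0,0],[1,-0.4,0,0,0,0]]

```text
time: 0.75
ee_pos: [0.4125, -0.3413, 0.2272]
orientation: [-3.075, -0.642, 0.0]
force: [0.7, 0.3, 0.8]
grip_width: 1.001
gripper_force: 0.0
```

Emit:
play_rows:
  commands:
    - [[0.5,-0.2,0,0,0,0],[1,-0.4,0,0,0,0]]

```text
time: 0.95
ee_pos: [0.473, -0.28, 0.2272]
orientation: [-3.075, -0.642, 0.0]
force: [-0.2, 0.5, 0.0]
grip_width: 0.999
gripper_force: 0.0
```

Emit:
play_rows:
  commands:
    - [[0.2,-0.1,0,0,0,-0.15],[0.45,-0.2,0,0,0,-0.3],[0.45,-0.2,0,0,0,-0.5],[0.45,-0.2,0,0,0,-0.7],[0.45,-0.2,0,0,0,-0.85],[0.45,-0.2,0,0,0,-1],[0.45,-0.2,0,0,0,-1]]

```text
time: 1.65
ee_pos: [0.4985, -0.2523, 0.227]
orientation: [-2.595, -1.77, 0.001]
force: [-0.6, -0.1, -0.4]
grip_width: 0.998
gripper_force: 0.0
```

Emit:
play_rows:
  commands:
    - [[0,0,0,0,0,-0.15],[0,0,0,0,0,-0.3],[0,0,0,0,0,-0.5],[0,0,0,0,0,-0.7],[0,0,0,0,0,-0.85],[0,0,0,0,0,-1],[0,0,0,0,0,-1],[0,0,0,0,0,-1]]

```text
time: 2.45
ee_pos: [0.4986, -0.2524, 0.2273]
orientation: [-1.725, -2.625, -0.0]
force: [-0.2, 0.2, 0.1]
grip_width: 1.0
gripper_force: 0.0
```

```bash
python3 - <<'E'
from h import *
import pickle
c,T=cam('wrist'); save(c,'w1'); pickle.dump((c,T),open('w1.pkl','wb'))
go([.50,-.25,.22],115)
E
```

```text
t 2.5 yaw 113.41 shift/8cm [0.022 0.027 0.092] turn/45 [-0.    -0.    -0.035]
```

View pics/w1.png

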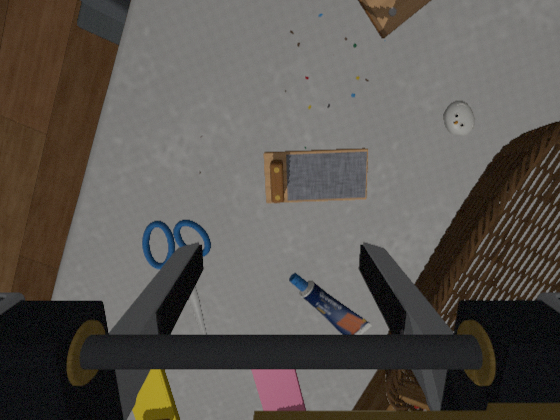

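The wrist view shows the grey block with board corners at about (265,153), (366,149), (367,198) and (266,202). The rib is at (277,181), and the jig corner shows at top right.

```bash
python3 - <<'E'
from h import *
import pickle
c,T=pickle.load(open('w1.pkl','rb'))
im=c['frame'].astype(int); hsv=cv2.cvtColor(c['frame'],cv2.COLOR_RGB2HSV)
roi=np.zeros(im.shape[:2],np.uint8); roi[140:212,255:378]=1
m=((hsv[...,2]<140)|(hsv[...,1]>60)).astype(np.uint8)*roi
m=cv2.morphologyEx(m,cv2.MORPH_OPEN,np.ones((3,3),np.uint8))
cs,_=cv2.findContours(m,0,2); k=max(cs,key=cv2.contourArea)
b=cv2.boxPoints(cv2.minAreaRect(k)); print(b)
W=np.array([onz(c,T,u,v,.012) for u,v in b]); print(W.round(4)); 
o=W.mean(0)
for i in range(4): e=W[(i+1)%4]-W[i]; print(np.linalg.norm(e).round(4),np.degrees(np.arctan2(e[1],e[0])).round(2))
print('center',o)
for v in (162,200): print('rib top',onz(c,T,277.5,v,.045))
E
```

```text
[[255.      210.99997]
 [255.      139.99997]
 [377.      139.99997]
 [377.      210.99997]]
[[ 0.4812 -0.2901  0.012 ]
 [ 0.4497 -0.2126  0.012 ]
 [ 0.5763 -0.158   0.012 ]
 [ 0.6158 -0.232   0.012 ]]
0.0836 112.09
0.1379 23.35
0.0839 -61.95
0.1466 -156.62
center [ 0.53076272 -0.22318358  0.012     ]
rib top [ 0.48148018 -0.22117298  0.045     ]
rib top [ 0.49768958 -0.25900881  0.045     ]
```

```bash
python3 - <<'E'
from h import *
import pickle
c,T=pickle.load(open('w1.pkl','rb'))
lab=cv2.cvtColor(c['frame'],cv2.COLOR_RGB2LAB).astype(int)
bg=np.median(lab[210:240,240:340].reshape(-1,3),0); print(bg)
d=np.abs(lab-bg).sum(2); m=(d>45).astype(np.uint8); m[:135]=0;m[217:]=0;m[:,:245]=0;m[:,390:]=0
m=cv2.morphologyEx(cv2.morphologyEx(m,cv2.MORPH_CLOSE,np.ones((5,5),np.uint8)),cv2.MORPH_OPEN,np.ones((5,5),np.uint8))
cs,_=cv2.findContours(m,0,2); k=max(cs,key=cv2.contourArea)
for b in (cv2.boxPoints(cv2.minAreaRect(k)),np.array([(265,153),(367,149),(368,198),(266,202)])):
    W=np.array([onz(c,T,u,v,.01) for u,v in b]); print(b.round(0).tolist(),'centre',W.mean(0).round(4))
    for i in range(4): e=W[(i+1)%4]-W[i]; print(np.linalg.norm(e).round(4),np.degrees(np.arctan2(e[1],e[0])).round(2))
E
```

```text
[138. 128. 129.]
[[270.0, 151.0], [300.0, 151.0], [300.0, 202.0], [270.0, 202.0]] centre [ 0.498  -0.2383  0.01  ]
0.0344 23.36
0.0605 -65.71
0.036 -156.63
0.0605 112.82
[[265, 153], [367, 149], [368, 198], [266, 202]] centre [ 0.5313 -0.2226  0.01  ]
0.1169 25.58
0.058 -61.26
0.122 -154.31
0.0582 113.76
```

```bash
python3 - <<'E'
from h import *
go([.490,-.241,.12],115)
E
```

```text
t 2.5 yaw 113.41 shift/8cm [ 0.174 -0.043  1.342] turn/45 [-0.    -0.    -0.035]
```

Emit:
play_rows:
  commands:
    - [[0.17,-0.04,0.5,0,0,-0.035],[0.17,-0.04,1,0,0,-0.035],[0.17,-0.04,1,0,0,-0.035]]
  claw: 0.2

```text
time: 2.8
ee_pos: [0.4861, -0.2383, 0.1417]
orientation: [-1.68, -2.64, -0.001]
force: [0.1, 0.2, 0.3]
grip_width: 0.786
gripper_force: 0.0
```

Emit:
play_rows:
  commands:
    - [[0,0,0.34,0,0,0],[0,0,0.34,0,0,0],[0,0,0.34,0,0,0]]

```text
time: 3.1
ee_pos: [0.491, -0.2418, 0.1216]
orientation: [1.685, 2.651, -0.0]
force: [-0.1, -0.2, -0.5]
grip_width: 0.605
gripper_force: 0.0
```

```bash
python3 - <<'E'
from h import *
import pickle
c,T=cam('wrist'); save(c,'w2'); pickle.dump((c,T),open('w2.pkl','wb'))
go([.490,-.241,.037],115)
E
```

```text
t 3.15 yaw 115.13 shift/8cm [ 0.023 -0.012  1.066] turn/45 [0.002 0.003 0.003]
```

View pics/w2.png

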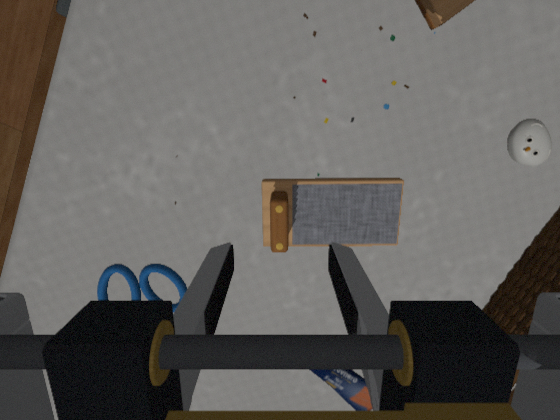

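The close wrist view shows the rib top at columns 272–288, ending at row 251. The board edges are level at rows 180 and 245, so the yaw matches.

```bash
python3 - <<'E'
from h import *
import pickle
c,T=pickle.load(open('w2.pkl','rb'))
x=np.array([np.cos(np.radians(115)),np.sin(np.radians(115)),0])
p=onz(c,T,280,251,.045); print('rib centre',p+.022*x)
q=[onz(c,T,u,v,.012) for u,v in((264,180),(402,179),(398,243),(264,246))]; q=np.array(q);o=q.mean(0);print('centre',o,'rib',o[:2]-.045*np.array([np.cos(np.radians(25)),np.sin(np.radians(25))]))
print([np.degrees(np.arctan2(*(b-a)[1::-1])).round(1) for a,b in((q[0],q[1]),(q[3],q[2]))],[np.linalg.norm(a-b).round(4) for a,b in((q[0],q[1]),(q[3],q[2]),(q[0],q[3]))])
E
```

```text
rib centre [ 0.48988835 -0.24019071  0.045     ]
centre [ 0.53064648 -0.22188716  0.012     ] rib [ 0.48986263 -0.24090499]
[np.float64(25.5), np.float64(26.5)] [np.float64(0.1156), np.float64(0.119), np.float64(0.0596)]
```

Emit:
play_rows:
  commands:
    - [[0.02,-0.01,0.4,0,0,0],[0.02,-0.01,0.8,0,0,0],[0.02,-0.01,0.95,0,0,0],[0.02,-0.01,1,0,0,0],[0.02,-0.01,1,0,0,0]]

```text
time: 3.65
ee_pos: [0.4898, -0.2408, 0.0413]
orientation: [1.683, 2.651, -0.0]
force: [0.4, -0.5, 0.5]
grip_width: 0.594
gripper_force: 0.0
```

Emit:
play_rows:
  commands:
    - [[0,0,0.03,0,0,0],[0,0,0.03,0,0,0],[0,0,0.03,0,0,0],[0,0,0.03,0,0,0],[0,0,0.03,0,0,0],[0,0,0.03,0,0,0],[0,0,0.03,0,0,0],[0,0,0.03,0,0,0]]
  claw: -1
  force: 30

```text
time: 4.45
ee_pos: [0.489, -0.2403, 0.038]
orientation: [-1.684, -2.652, 0.0]
force: [-0.9, -0.0, 1.9]
grip_width: 0.147
gripper_force: 30.0
```

Emit:
play_rows:
  commands:
    - [[0,0,-0.2,0,0,0],[0,0,-0.5,0,0,0],[0,0,-1,0,0,0],[0,0,-1,0,0,0],[0,0,-1,0,0,0]]

```text
time: 4.95
ee_pos: [0.4892, -0.2404, 0.1182]
orientation: [1.683, 2.651, -0.0]
force: [-0.9, 0.1, -1.4]
grip_width: 0.148
gripper_force: 30.0
```

```bash
python3 - <<'E'
from h import *
go([.59,.0,.20],152)
E
```

```text
t 4.95 yaw 115.17 shift/8cm [ 2.182  2.419 -1.024] turn/45 [ 0.     0.002 -0.818]
```

Emit:
play_rows:
  commands:
    - [[0,0,-0.5,0,0,0],[0.2,0.2,-1,0,0,0],[0.5,0.5,-1,0,0,0],[0.8,0.8,-1,0,0,0],[0.8,0.8,-1,0,0,0]]

```text
time: 5.45
ee_pos: [0.519, -0.151, 0.1954]
orientation: [-1.676, -2.651, -0.002]
force: [-0.6, -0.5, -1.4]
grip_width: 0.147
gripper_force: 30.0
```

Emit:
play_rows:
  commands:
    - [[0.35,0.4,0,0,0,0],[0.7,0.8,0,0,0,0],[0.7,0.8,0,0,0,0]]

```text
time: 5.75
ee_pos: [0.5535, -0.0731, 0.1952]
orientation: [-1.675, -2.652, -0.001]
force: [0.2, 0.4, -2.6]
grip_width: 0.142
gripper_force: 30.0
```

Emit:
play_rows:
  commands:
    - [[0.35,0.4,0,0,0,-0.15],[0.7,0.8,0,0,0,-0.3],[0.7,0.8,0,0,0,-0.5],[0.7,0.8,0,0,0,-0.7],[0.7,0.8,0,0,0,-0.82],[0.7,0.8,0,0,0,-0.82],[0.7,0.8,0,0,0,-0.82]]

```text
time: 6.45
ee_pos: [0.5869, -0.0, 0.1962]
orientation: [-0.762, -3.045, 0.001]
force: [-0.4, 0.2, -2.2]
grip_width: 0.145
gripper_force: 30.0
```

```bash
python3 - <<'E'
from h import *
import pickle
c,T=cam('wrist'); save(c,'w3'); pickle.dump((c,T),open('w3.pkl','wb'))
go([.59,.0,.20],152)
E
```

```text
t 6.5 yaw 151.91 shift/8cm [-0.032  0.016 -0.043] turn/45 [-0.001 -0.003 -0.002]
```

View pics/w3.png

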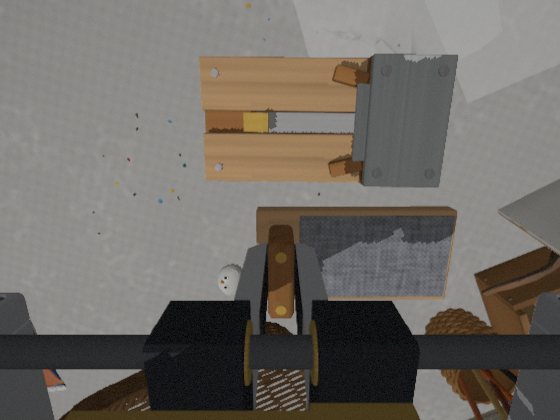

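The wrist view shows the jig. The bed's left-end corners are at (201,58) and (207,181), and the roof spans (373,55) to (440,187). The lip is at column ~356. The catch (yellow) spans columns 243–269, with its steep face at 269 and row ~122. The held block's upper edge is level at row 208.

```bash
python3 - <<'E'
from h import *
import pickle
c,T=pickle.load(open('w3.pkl','rb'))
hsv=cv2.cvtColor(c['frame'],cv2.COLOR_RGB2HSV)
# column-wise bed edges: orange mask
m=(cv2.inRange(hsv,(5,70,60),(25,255,255))>0)
U=[];L=[];C1=[];C2=[]
for u in range(272,330,3):
    r=np.where(m[40:200,u])[0]+40; g=[x for x in range(r.min(),r.max()) if not m[x,u]]
    U.append((u,r.min()));L.append((u,r.max()+1));
    C1.append((u,min(x for x in g if x>90)));C2.append((u,max(x for x in g if x<150)+1))
for u in range(215,240,3): pass
for n,A in (('up',U),('lo',L),('c1',C1),('c2',C2)):
    A=np.array(A,float); W=np.array([onz(c,T,u,v,.02)[:2] for u,v in A])
    vx,vy,x0,y0=cv2.fitLine(W.astype(np.float32),cv2.DIST_HUBER,0,.001,.001).ravel(); a=np.degrees(np.arctan2(vy,vx)); a=a if a>0 else a+180
    print(n,np.median(A[:,1]),a.round(2),'mid',x0.round(4),y0.round(4))
y=cv2.inRange(hsv,(20,130,120),(32,255,255)); y[:90]=0;y[150:]=0;y[:,:230]=0;y[:,300:]=0
print('yellow',cv2.boundingRect(y))
for n,u,v,z in [('L1',201,58,.02),('L2',207,181,.02),('R1',456,55,.042),('R2',440,187,.042),('face',269.5,122,.024),('blkA',257,208,.17),('blkB',455,207,.17)]: print(n,onz(c,T,u,v,z).round(4))
E
```

```text
up 58.0 61.84 mid 0.4791 0.0846
lo 181.0 60.55 mid 0.5794 0.0207
c1 112.0 61.87 mid 0.5207 0.0585
c2 133.0 61.88 mid 0.5409 0.0533
yellow (243, 112, 25, 20)
L1 [ 0.4321 -0.0031  0.02  ]
L2 [ 0.5357 -0.0604  0.02  ]
R1 [0.5419 0.1995 0.042 ]
R2 [0.6475 0.1452 0.042 ]
face [0.5142 0.0262 0.024 ]
blkA [0.555  0.0016 0.17  ]
blkB [0.6095 0.1051 0.17  ]
```

```bash
cat >> h.py <<'E'
A=np.radians(61.8); JU=np.array([np.cos(A),np.sin(A)]); JN=np.array([-JU[1],JU[0]])
def jig(blockx,lat=-.441):  # TCP xy for block origin at jig x
    return (.3194+blockx-.045)*JU+lat*JN
E
python3 - <<'E'
from h import *
p=jig(-.055); print(p); go([*p,.09],151.8)
E
```

```text
[ 0.49233246 -0.01503691]
t 6.5 yaw 151.91 shift/8cm [ 0.954 -0.723  1.335] turn/45 [-0.001 -0.003  0.003]
```

Emit:
play_rows:
  commands:
    - [[0.35,-0.25,0,0,0,0],[0.7,-0.5,0.2,0,0,0],[0.95,-0.72,0.6,0,0,0],[0.95,-0.72,1,0,0,0],[0.95,-0.72,1,0,0,0]]

```text
time: 7.0
ee_pos: [0.4887, -0.0141, 0.1135]
orientation: [-0.759, -3.038, 0.001]
force: [-0.3, -0.0, -2.2]
grip_width: 0.145
gripper_force: 30.0
```

Emit:
play_rows:
  commands:
    - [[0,0,0.3,0,0,0],[0,0,0.4,0,0,0],[0,0,0.4,0,0,0]]

```text
time: 7.3
ee_pos: [0.4936, -0.0146, 0.0857]
orientation: [-0.758, -3.047, 0.0]
force: [-0.0, -0.6, -2.2]
grip_width: 0.148
gripper_force: 30.0
```

```bash
python3 - <<'E'
from h import *
import pickle
p=jig(-.055); go([*p,.059],151.8)
c,T=cam('wrist'); save(c,'w4'); pickle.dump((c,T),open('w4.pkl','wb')); print(read_state()['ee_pos'],read_state()['force'])
E
```

```text
t 7.3 yaw 152.04 shift/8cm [ 0.011 -0.013  0.333] turn/45 [-0.001 -0.002  0.005]
[ 0.49440918 -0.01467104  0.08650498] [ 0.84076782  0.39080069 -2.04999114]
```

View pics/w4.png

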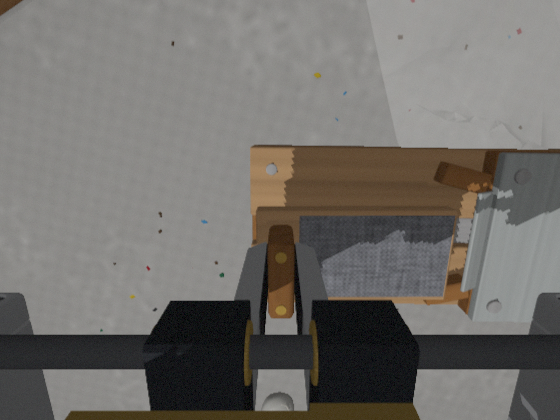

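The block is over the bed and aligned, with its nose at column 455 just ahead of the lip at ~475. The jig's upper edge is at row 147 and the block's edge at row 208.

```bash
python3 - <<'E'
from h import *
import pickle
c,T=pickle.load(open('w4.pkl','rb'))
for n,u,v,z in [('jigU',255,147,.02),('jigU2',480,149,.02),('blkTailL',258,208,.0605),('blkNoseL',453,208,.0605),('blkNoseR',446,297,.0605),('roofU',497,152,.042),('roofL',470,320,.042)]:
    p=onz(c,T,u,v,z)[:2]; print(n,'lat',(p@JN).round(4),'jigx',(p@JU-.3194).round(4))
E
```

```text
jigU lat -0.3808 jigx -0.1164
jigU2 lat -0.3815 jigx 0.0371
blkTailL lat -0.4127 jigx -0.112
blkNoseL lat -0.4122 jigx 0.0026
blkNoseR lat -0.4711 jigx 0.007
roofU lat -0.3814 jigx 0.0346
roofL lat -0.5006 jigx 0.0375
```

Emit:
play_rows:
  commands:
    - [[0.015,0,0.15,0,0,0],[0.015,0,0.25,0,0,0],[0.015,0,0.3,0,0,0],[0.015,0,0.32,0,0,0],[0.015,0,0.32,0,0,0]]

```text
time: 7.85
ee_pos: [0.4925, -0.0139, 0.0601]
orientation: [-0.758, -3.048, -0.0]
force: [-2.2, 0.5, -0.8]
grip_width: 0.149
gripper_force: 30.0
```

Emit:
play_rows:
  commands:
    - [[0,0,0.01,0,0,0],[0,0,0.02,0,0,0],[0,0,0.03,0,0,0],[0,0,0.03,0,0,0],[0,0,0.03,0,0,0]]

```text
time: 8.35
ee_pos: [0.4928, -0.014, 0.058]
orientation: [0.758, 3.049, 0.0]
force: [-0.6, 1.1, -0.3]
grip_width: 0.145
gripper_force: 30.0
```

Emit:
play_rows:
  commands:
    - [[0,0,0.006,0,0,0],[0,0,0.012,0,0,0],[0,0,0.012,0,0,0],[0,0,0.012,0,0,0]]

```text
time: 8.75
ee_pos: [0.4928, -0.014, 0.058]
orientation: [-0.758, -3.049, 0.0]
force: [-4.3, 0.9, 7.9]
grip_width: 0.148
gripper_force: 30.0
```

```bash
python3 - <<'E'
from h import *
s=read_state(); p=s['ee_pos']; print(p,s['force'],s['torque'],'lat',p[:2]@JN,'blockx',p[:2]@JU+.045-.3194)
go([*jig(-.020),.058],151.8)
E
```

```text
[ 0.49280947 -0.01397691  0.05799488] [-4.25068643  0.92940866  7.91196978] [0.11394904 0.59354702 0.02517257] lat -0.44091948941232156 blockx -0.053840403756391375
t 8.75 yaw 152.08 shift/8cm [-0.003  0.423 -0.   ] turn/45 [-0.    -0.     0.006]
```

Emit:
play_rows:
  commands:
    - [[0,0,-0.009,0,0,0],[0,0.06,-0.009,0,0,0],[0,0.12,-0.009,0,0,0],[0,0.18,-0.009,0,0,0],[0,0.24,-0.009,0,0,0],[0,0.3,-0.009,0,0,0],[0,0.3,-0.009,0,0,0]]

```text
time: 9.45
ee_pos: [0.5049, 0.0079, 0.058]
orientation: [0.757, 3.048, 0.001]
force: [-0.3, -0.4, 5.0]
grip_width: 0.144
gripper_force: 30.0
```

Emit:
play_rows:
  commands:
    - [[0,0.03,0,0,0,0],[0,0.06,0,0,0,0],[0,0.09,0,0,0,0],[0,0.12,0,0,0,0],[0,0.12,0,0,0,0]]

```text
time: 9.95
ee_pos: [0.5089, 0.0157, 0.058]
orientation: [0.758, 3.048, -0.0]
force: [-0.7, -2.5, 5.5]
grip_width: 0.146
gripper_force: 30.0
```

Emit:
play_rows:
  commands:
    - [[0,0.03,0,0,0,0],[0,0.06,0,0,0,0],[0,0.09,0,0,0,0],[0,0.12,0,0,0,0],[0,0.12,0,0,0,0]]

```text
time: 10.45
ee_pos: [0.5134, 0.0241, 0.058]
orientation: [0.758, 3.048, -0.0]
force: [-1.5, -3.3, 4.9]
grip_width: 0.152
gripper_force: 30.0
```

```bash
python3 - <<'E'
from h import *
import pickle
c,T=cam('wrist'); save(c,'w5')
s=read_state(); p=s['ee_pos']; print(p,s['force'],s['torque'],'along',s['force'][:2]@JU,s['force'][:2]@JN,'lat',p[:2]@JN,'blockx',p[:2]@JU+.045-.3194)
E
```

```text
[0.5133668  0.02409661 0.05800738] [-1.9576661  -1.85443871  5.79165566] [-0.49311533  0.15457543  0.00538329] along -2.5594198530702523 0.8489814575095206 lat -0.44104505938486627 blockx -0.01057170225996762
```

View pics/w5.png

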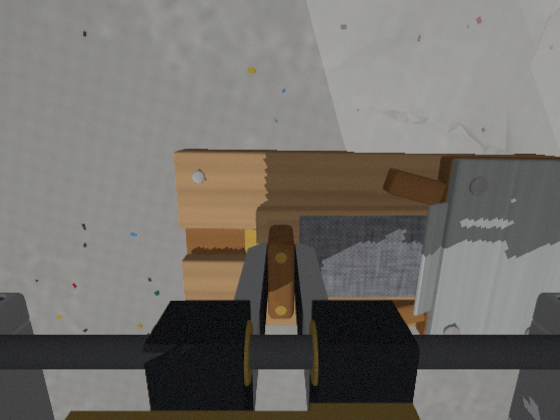

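The block's nose is under the roof lip, and the catch is still partly covered at (251,241) behind the tail. The sliding force is about 2.5 N. From here I'll creep.

Emit:
play_rows:
  commands:
    - [[0,0,-0.006,0,0,0],[0,0.025,-0.006,0,0,0],[0,0.05,-0.006,0,0,0],[0,0.07,-0.006,0,0,0],[0,0.07,-0.006,0,0,0]]

```text
time: 11.0
ee_pos: [0.5156, 0.0295, 0.058]
orientation: [-0.758, -3.049, -0.001]
force: [-0.8, -1.3, 2.4]
grip_width: 0.149
gripper_force: 30.0
```

Emit:
play_rows:
  commands:
    - [[0,0.0125,0,0,0,0],[0,0.025,0,0,0,0],[0,0.025,0,0,0,0]]

```text
time: 11.3
ee_pos: [0.5165, 0.0311, 0.058]
orientation: [-0.758, -3.049, -0.0]
force: [-0.9, -1.4, 1.9]
grip_width: 0.15
gripper_force: 30.0
```

Emit:
play_rows:
  commands:
    - [[0,0.0125,0,0,0,0],[0,0.025,0,0,0,0],[0,0.025,0,0,0,0]]

```text
time: 11.6
ee_pos: [0.5174, 0.0329, 0.058]
orientation: [-0.758, -3.049, -0.0]
force: [-0.8, -2.5, 2.9]
grip_width: 0.146
gripper_force: 30.0
```

Emit:
play_rows:
  commands:
    - [[0,0.0125,0,0,0,0],[0,0.0125,0,0,0,0],[0,0.0125,0,0,0,0]]

```text
time: 11.9
ee_pos: [0.5179, 0.0337, 0.058]
orientation: [-0.758, -3.049, -0.001]
force: [0.1, -1.6, 1.4]
grip_width: 0.149
gripper_force: 30.0
```

Emit:
play_rows:
  commands:
    - [[0,0.0125,0,0,0,0],[0,0.0125,0,0,0,0],[0,0.0125,0,0,0,0]]

```text
time: 12.2
ee_pos: [0.5183, 0.0346, 0.058]
orientation: [-0.758, -3.049, -0.0]
force: [-0.8, -0.5, 1.6]
grip_width: 0.149
gripper_force: 30.0
```

Emit:
play_rows:
  commands:
    - [[0,0.0125,0,0,0,0],[0,0.0125,0,0,0,0],[0,0.0125,0,0,0,0]]

```text
time: 12.5
ee_pos: [0.5186, 0.035, 0.058]
orientation: [-0.758, -3.048, 0.001]
force: [-3.0, -3.6, 2.1]
grip_width: 0.147
gripper_force: 30.0
```

```bash
cat > st.py <<'E'
from h import *
s=read_state(); p=s['ee_pos']; print('along',s['force'][:2]@JU,s['force'][:2]@JN,s['force'][2],'lat',p[:2]@JN,'blockx',p[:2]@JU+.045-.3194,s['time'])
E
python3 st.py
```

```text
along -4.602780736326399 0.9143829328047276 2.1249878193785094 lat -0.4404672942601637 blockx 0.0015045511719049554 12.5
```

The pad is met at about block x = 1 mm. I'll continue in 1 mm steps.

Emit:
play_rows:
  commands:
    - [[0,0.0125,0,0,0,0],[0,0.0125,0,0,0,0],[0,0.0125,0,0,0,0]]

```text
time: 12.8
ee_pos: [0.5189, 0.0357, 0.058]
orientation: [-0.758, -3.048, 0.002]
force: [-3.6, -4.7, 3.6]
grip_width: 0.147
gripper_force: 30.0
```

Emit:
play_rows:
  commands:
    - [[0,0.0125,0,0,0,0],[0,0.0125,0,0,0,0],[0,0.0125,0,0,0,0]]

```text
time: 13.1
ee_pos: [0.5192, 0.0362, 0.0581]
orientation: [-0.758, -3.048, 0.003]
force: [-3.6, -5.9, 2.7]
grip_width: 0.148
gripper_force: 30.0
```

```bash
python3 st.py
```

```text
along -6.931734984809483 0.3762101745255228 2.66626967414511 lat -0.44047200569309997 blockx 0.0028815127756429137 13.1
```

Emit:
play_rows:
  commands:
    - [[0,0.0125,0,0,0,0],[0,0.0125,0,0,0,0],[0,0.0125,0,0,0,0]]

```text
time: 13.4
ee_pos: [0.5195, 0.0368, 0.0582]
orientation: [-0.757, -3.048, 0.004]
force: [-4.4, -6.9, 4.5]
grip_width: 0.146
gripper_force: 30.0
```

Emit:
play_rows:
  commands:
    - [[0,0.0125,0,0,0,0],[0,0.0125,0,0,0,0],[0,0.0125,0,0,0,0]]

```text
time: 13.7
ee_pos: [0.5198, 0.0373, 0.0582]
orientation: [-0.757, -3.047, 0.005]
force: [-5.5, -7.7, 4.6]
grip_width: 0.14
gripper_force: 30.0
```

```bash
python3 st.py; python3 - <<'E'
from h import *
c,T=cam('wrist'); cv2.imwrite('pics/w6.png',cv2.resize(c['frame'][190:330,150:350,::-1],None,fx=3.5,fy=3.5,interpolation=cv2.INTER_CUBIC))
E
```

```text
along -9.407116126593106 1.1580616771054555 4.585046001959235 lat -0.4404959086600398 blockx 0.0040887170656828675 13.7
```

View pics/w6.png

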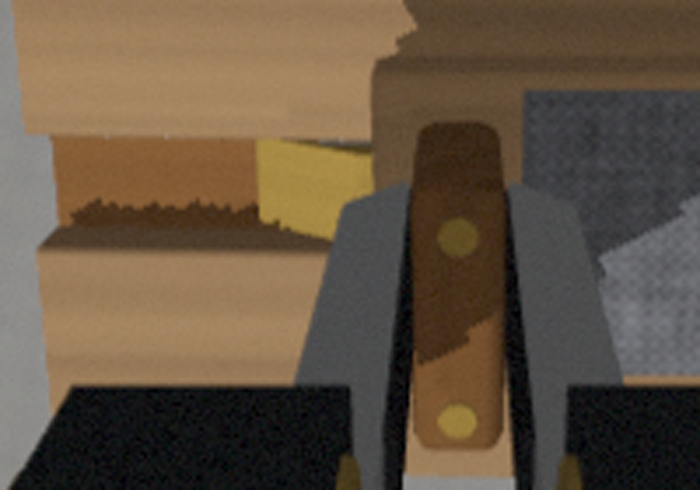

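The catch shows at crop (315,190), against the tail at crop column 372. I can't tell yet whether it has snapped. I'll push another 0.7 mm and compare its edge rows.

```bash
cat > ye.py <<'E'
from h import *
c,T=cam('wrist'); h=cv2.cvtColor(c['frame'],cv2.COLOR_RGB2HSV)
y=cv2.inRange(h,(20,110,90),(34,255,255)); y[:215]=0;y[262:]=0;y[:,:210]=0;y[:,262:]=0
for u in range(222,258,4):
    r=np.where(y[:,u])[0]; print(u,(r.min(),r.max()) if len(r) else None,end=' ')
print(cv2.boundingRect(y))
import st
E
python3 ye.py
```

```text
222 None 226 (np.int64(230), np.int64(253)) 230 (np.int64(230), np.int64(254)) 234 (np.int64(231), np.int64(255)) 238 (np.int64(231), np.int64(256)) 242 (np.int64(232), np.int64(257)) 246 (np.int64(232), np.int64(252)) 250 (np.int64(233), np.int64(246)) 254 (np.int64(234), np.int64(245)) (224, 230, 33, 28)
along -8.12411172887218 0.04939252907824897 5.161036843876289 lat -0.4404902091277113 blockx 0.0040913977774079124 13.8
```

Emit:
play_rows:
  commands:
    - [[0,0.0125,0,0,0,0],[0,0.0125,0,0,0,0],[0,0.0125,0,0,0,0]]

```text
time: 14.1
ee_pos: [0.5201, 0.0378, 0.0582]
orientation: [-0.757, -3.047, 0.006]
force: [-5.2, -9.3, 6.3]
grip_width: 0.146
gripper_force: 30.0
```

```bash
python3 ye.py
```

```text
222 None 226 (np.int64(230), np.int64(253)) 230 (np.int64(230), np.int64(254)) 234 (np.int64(230), np.int64(255)) 238 (np.int64(231), np.int64(256)) 242 (np.int64(232), np.int64(257)) 246 (np.int64(232), np.int64(252)) 250 (np.int64(233), np.int64(246)) 254 (np.int64(234), np.int64(245)) (223, 230, 34, 29)
along -10.583727771177788 0.9635274079783535 5.195052026618593 lat -0.44050416194159714 blockx 0.004688021302476031 14.15
```

```bash
python3 - <<'E'
from h import *
c,T=cam('wrist')
for u,a,b in((226,229.5,254),(240,231,257.5)):
    for z in (.008,.012,.016,.02,.024,.028):
        p,q=onz(c,T,u,a,z),onz(c,T,u,b,z); print(u,z,'w',np.linalg.norm(p-q).round(4),'mid lat',(((p+q)/2)[:2]@JN).round(4),'x',(((p+q)/2)[:2]@JU-.3194).round(4))
E
```

```text
226 0.008 w 0.0181 mid lat -0.4428 x -0.0779
226 0.012 w 0.0178 mid lat -0.4412 x -0.0772
226 0.016 w 0.0174 mid lat -0.4396 x -0.0764
226 0.02 w 0.0171 mid lat -0.4381 x -0.0757
226 0.024 w 0.0167 mid lat -0.4365 x -0.0749
226 0.028 w 0.0164 mid lat -0.4349 x -0.0742
240 0.008 w 0.0197 mid lat -0.4446 x -0.0683
240 0.012 w 0.0193 mid lat -0.443 x -0.0677
240 0.016 w 0.0189 mid lat -0.4414 x -0.0672
240 0.02 w 0.0185 mid lat -0.4398 x -0.0666
240 0.024 w 0.0182 mid lat -0.4381 x -0.0661
240 0.028 w 0.0178 mid lat -0.4365 x -0.0655
```

By height the catch looks still pressed, with its left end at z≈12 mm. I'll ease the downforce and push a little further.

Emit:
play_rows:
  commands:
    - [[0,0,-0.004,0,0,0],[0,0.01,-0.004,0,0,0],[0,0.01,-0.004,0,0,0],[0,0.01,-0.004,0,0,0]]

```text
time: 14.6
ee_pos: [0.5203, 0.0383, 0.0583]
orientation: [-0.757, -3.047, 0.007]
force: [-5.3, -9.9, 5.5]
grip_width: 0.145
gripper_force: 30.0
```

```bash
python3 ye.py
```

```text
222 (np.int64(230), np.int64(250)) 226 (np.int64(230), np.int64(253)) 230 (np.int64(230), np.int64(254)) 234 (np.int64(231), np.int64(256)) 238 (np.int64(231), np.int64(257)) 242 (np.int64(232), np.int64(258)) 246 (np.int64(233), np.int64(252)) 250 (np.int64(234), np.int64(246)) 254 (np.int64(234), np.int64(245)) (222, 230, 35, 29)
along -11.513146289017293 -0.43829460712435947 5.205086947986289 lat -0.4403959421128997 blockx 0.005228532408702802 14.65
```

Emit:
play_rows:
  commands:
    - [[0,0.0125,-0.003,0,0,0],[0,0.0125,-0.003,0,0,0],[0,0.0125,-0.003,0,0,0]]

```text
time: 14.95
ee_pos: [0.5206, 0.0391, 0.0584]
orientation: [-0.757, -3.047, 0.007]
force: [-5.3, -10.1, 4.3]
grip_width: 0.149
gripper_force: 30.0
```

```bash
python3 ye.py
```

```text
222 (np.int64(233), np.int64(258)) 226 (np.int64(234), np.int64(259)) 230 (np.int64(234), np.int64(260)) 234 (np.int64(235), np.int64(261)) 238 (np.int64(236), np.int64(261)) 242 (np.int64(237), np.int64(261)) 246 (np.int64(238), np.int64(252)) 250 (np.int64(238), np.int64(246)) 254 (np.int64(238), np.int64(245)) (219, 233, 37, 29)
along -10.29908329551431 0.351217873822242 4.796626676903236 lat -0.44026084815030114 blockx 0.006011873625781705 15.0
```

The catch edge jumped up 4 px and the force dropped, so it has snapped. I'll ease back to unload the arm, then release.

Emit:
play_rows:
  commands:
    - [[0,-0.015,-0.005,0,0,0],[0,-0.03,-0.01,0,0,0],[0,-0.03,-0.01,0,0,0]]

```text
time: 15.3
ee_pos: [0.5201, 0.0388, 0.0584]
orientation: [-0.758, -3.047, 0.002]
force: [-0.4, -4.0, -5.2]
grip_width: 0.148
gripper_force: 30.0
```

Emit:
play_rows:
  commands:
    - [[0,0,0,0,0,0],[0,0,0,0,0,0],[0,0,0,0,0,0],[0,0,0,0,0,0]]
  claw: -0.25

```text
time: 15.7
ee_pos: [0.5214, 0.0397, 0.0599]
orientation: [0.757, 3.048, 0.001]
force: [-0.1, 0.1, -0.9]
grip_width: 0.373
gripper_force: 0.0
```

```bash
python3 ye.py; python3 -c "
from h import *
s=read_state();print(s['grip_width'],s['force'])"
```

```text
222 (np.int64(231), np.int64(257)) 226 (np.int64(230), np.int64(254)) 230 (np.int64(233), np.int64(247)) 234 (np.int64(234), np.int64(245)) 238 (np.int64(234), np.int64(244)) 242 (np.int64(236), np.int64(243)) 246 (np.int64(236), np.int64(241)) 250 (np.int64(236), np.int64(244)) 254 (np.int64(259), np.int64(259)) (217, 230, 38, 32)
along -0.1027726778008697 -1.0040744330664602 0.7615996009752405 lat -0.4406982796846966 blockx 0.006884427524527337 15.75
0.3730990082258094 [ 0.83632896 -0.56505006  0.7615996 ]
```

Released with no residual force. I'll retreat upward and check.

Emit:
play_rows:
  commands:
    - [[0,0,-0.2,0,0,0],[0,0,-0.6,0,0,0],[0,0,-1,0,0,0],[0,0,-1,0,0,0]]

```text
time: 16.15
ee_pos: [0.525, 0.0392, 0.1447]
orientation: [0.755, 3.039, 0.003]
force: [0.5, 0.2, 0.5]
grip_width: 0.376
gripper_force: 0.0
```

Emit:
play_rows:
  commands:
    - [[-0.4,0,-0.4,0,0,0],[-0.8,0,-0.8,0,0,0],[-0.8,0,-0.8,0,0,0]]

```text
time: 16.45
ee_pos: [0.5832, 0.0072, 0.2084]
orientation: [0.758, 3.037, 0.002]
force: [0.4, -0.4, 0.6]
grip_width: 0.375
gripper_force: 0.0
```

```bash
python3 - <<'E'
from h import *
c,T=cam('wrist'); save(c,'w7')
E
```

```text
(no output)
```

View pics/w7.png

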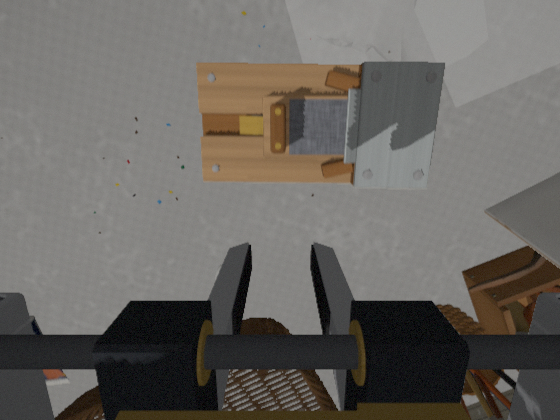

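The block lies flat in the jig. Its tail is at column 263, with the full catch (columns 239–263) standing right behind it, and its nose is under the roof. The gripper is clear, so I'm handing the job in.

```bash
python3 -c "
from h import *
print(finish_job())"
```

```text
the job is handed in; nothing more can be done
None
```

The lino block is locked flat in the jig with the catch up behind its tail and the pad not crushed by my force readings; the gripper is clear, the mug, stone and tube were left alone, and the job was handed in at about 16.5 s.

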